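Load a fuse-link in the spring holder and step the push-to-turn range selector four clicks

ROBOT

A 6-joint arm with a two-finger parallel gripper is mounted at the origin on the work surface. World frame = base frame: x ahead of the robot, y to its left, z up, the work surface at z = 0. Lengths are in mm, angles in rad, forces in N, time in s.
With the tool pointing down it reaches from about 375 to 750 mm from the base axis. Payload 9 kg.
Tool frame: the origin (TCP) lies midway between the tips of the shut fingers; the grasp point (between the pads) lies 19 mm behind it (ctrl.tcp_to_grasp is the distance from the TCP to the grasp point, in mm); z points along the fingers, y is the line along which they close (so a half turn about z gives the same grasp; the last joint's range is limited). The gripper opens to 85 mm and grips with 20 to 120 N. Pads are 22 mm wide; open, the fingers measure 114 mm over their backs; the gripper's body (76 mm by 85 mm) begins 54 mm behind the grasp point. The pads swing forward as they close: fully open they stand 13 mm farther back than shut.
Start: joints at [-1.346, 0.104, 0.097, 1.564, 0, 1.353], TCP at [257.096, -542.161, 231.331] pointing down, gripper open.
Joint ranges: [-2.99, 2.99], [-0.84, 1.86], [-1.1, 1.16], [-1.84, 2.11], [-1.51, 1.56], [-3.14, 3.14]. Speed limits (rad/s): [2.22, 2.22, 2.57, 3.14, 3.14, 3.14].

INTERFACE

Orientations are given as [roll, pitch, yaw] about the fixed x, y, z axes, in that order (R = Rz(yaw) Ry(pitch) Rx(roll)).
In Python, from cell import ctrl gives the robot as it stands.
- The arm moves only by the tool carry_out, never from a script. Its argument "series" is a list of rows, each a list of 7 numbers: the shift along the tool's x, y, z in cm, then the turn, a rotation vector about the tool's x, y, z in degrees, then the opening, from -1 (shut) to 1 (fully open), so that 0 is half open. A call has exactly 5 rows; each row shifts and turns the commanded pose from where the row before left it, along the tool's axes as they then stand; what a row does not reach is not made up. A row lasts 1/8 s, in which the tool goes at most 62.5 mm and 10.7 degrees, less where a joint would pass 70% of its speed; a pose out of reach is approached as far as the arm can. A call with a gripper value outside its range is refused whole. The fingers move at their own pace and stop on an object; "squeeze" is the grip in N (left out, the last holds). Time passes only in rows, so rows that do not move let the fingers close, or fill a call up. It gives the time, the measured TCP pose, the force, the opening and the grip force at its end, in the units of the state.
- ctrl.observe(): the state, without advancing time (a new reading comes with each control period).
- ctrl.grab_frame(name): name is "side" or "top"; returns a dict with "img" (400x640x3 uint8, blue, green, red), "K" (3x3 intrinsics, pixels), "k1" (the pictures are not rectified: a ray, as slopes to the right and down, at radius r is drawn at 1 + k1 r^2 times it, then the intrinsics apply), "cam_to_world" (4x4, takes a point from camera to world coordinates). Camera axes: x right, y up, looking along -z (the intrinsics and any distortion apply to the point x, -y, -z); pixel columns grow to the right and rows downward; lengths in mm; the calibration is good to about 2 mm. A picture is of the moment at which its call begins. There is no depth.
- ctrl.job_done(): hands the job in; it is judged then, once.
The state is a dict: "time": time; "joint_positions": joint angles; "dq": joint speeds; "effort": joint torques, N m; "eef_pos": TCP position; "tool_rot": TCP orientation; "wrist_force": force on the tool from outside, world axes, zero at the start; "torque": the same for the moment, N m; "opening": opening from 0.0 (shut) to 1.0 (fully open); "grasp_force": force on a finger pad.
Only numpy, scipy, OpenCV 4.12 (cv2) and the standard library are available. Lean on these libraries where they do the work, as an engineer would, in place of code of your own. Each camera call takes 0.05 s, during which the arm holds its last target. There are 200 camera calls.

TASK

Load the long square fuse-link into the spring holder on top of the bench tester: push the sprung contact back with it, lay it flat on its rests and let go, so that the spring clamps it against the front stop. Also turn the tester's range selector exactly four clicks clockwise from where it stands (the knob turns only while it is pressed down: do not force it) and let it spring up again at the fourth click. Leave the other things on the bench where they are.

Things in the scene. Friction and masses are not known exactly. Their poses are not given: they have to be found in the camera images.
- link_long_mid (a point): The fuse-link to load: a square bar 120 mm long and 30 x 30 mm, off-white ceramic with a 10 mm steel cap at each end, about 0.24 kg, lying loose on the bench. This point is its centre (15 mm above its underside); x runs along its length, z up. It may go into the holder either way round.
- link_short: Bystander: the same kind of fuse-link but only 80 mm long (30 x 30 mm), lying on the bench. Origin at the centre of its underside. Its place may be swapped with those of the other two links.
- link_fat: Bystander: a thick fuse-link, 90 mm long and 46 x 46 mm, lying on the bench. Origin at the centre of its underside.
- tester: Bench tester: a fixed grey box 260 mm deep (x), 360 wide (y), flat deck 85 mm above the bench, at a varying place and yaw. Origin at the centre of its underside; +x points away from the operator (robot), +y to the operator's left. Link holder along x on the left half of the deck; range selector on the right half, nearer the operator; behind it a black read-out 30 mm high.
- nest (a point): Centre of the long link when seated in the holder (120 mm above the bench); axes as the tester's, link along x. Brass rests lie at x -60..-30 and +34..+66 mm, tops 15 mm below this point, 20 mm above the deck. Along them lips on both sides, 36 mm apart, 10 mm high, with flared tops to 18 mm; elsewhere the sides are open.
- front_stop (a point): Middle of the top edge of the brass front stop, at nest x = -60 mm, 11 mm above the rests; it holds the link's end nearest the operator. The link must be held higher than this stop while it pushes the sprung contact back 12 mm or more (15 is good), then go down onto the rests; let go, the spring slides it against the stop.
- gate (a joint): Travel in m of the sprung contact, a brass block 28 mm wide, its top 40 mm above the rests. 0 at rest, with its face 12 mm inside the seated link's length; grows as it is pushed away from the operator (tester +x), at most 0.022; 0.012 with the link seated. Spring about 4 N at rest, 9 N at 12 mm, 11 N at 15 mm.
- gate_face (a point): Centre of the sprung contact's face that meets the link's end, 21 mm above the rests.
- selector_grip (a point): On the range selector's axis, half-way up its grip bar (113 mm above the bench when up). Black knob: a round skirt 76 mm across, 7 mm thick, its top 12 mm below this point, carrying an upright-sided bar 68 mm long, 16 mm thick, 24 mm high. x points along the bar to its pointer end (white line), z up.
- pointer (a point): Top of the bar's pointer end, 37 mm from the selector's axis.
- selector (a joint): Selector angle in rad, growing clockwise seen from above; 0 at the anticlockwise end stop. Nine click positions 30 degrees (0.524) apart, 0 to 4.19; a detent (about 0.2 N m) pulls it into the nearest one. It starts at one of the first four. At 0 the pointer is 120 degrees anticlockwise from the tester's +x; at 2.09 it points along +x.
- selector_push (a joint): How far the knob is pressed down, m: 0 up, 0.008 at the bottom. Teeth lock it against turning until it is more than 5 mm down; it rises only in a click position. Spring about 8 N at the top, 15 N at the bottom. Hold the bar with the fingertips on or near the skirt, press down until the force jumps and turn with it held down.
- insulator: Bystander: an upright brown ribbed porcelain post 62 mm across, 102 mm high. Origin at the centre of its foot.
- meter: Bystander: a dark hand-held multimeter lying face up, 175 x 85 x 45 mm. Origin at the centre of its underside.
- screwdriver: Bystander: a screwdriver 200 mm long with a black handle.
- mug: Bystander: a white mug, 80 mm across, 92 mm high. Origin at the centre of its foot.
- clamp_block: Bystander: a U-shaped copper busbar clamp, 70 x 50 x 46 mm. Origin at the centre of its underside.
Not all that is in view belongs to the job. Leave any red or yellow look-alike of the part that bears link_long_mid alone.

How it is judged:
By the outcome, as a careful person would: the job done as asked, in the order asked, and still so for the second after the job is handed in, with the robot touching nothing.
It also fails if it takes over 53 s, if anything falls off the work surface, if the arm or the gripper's body presses on something with over 40 N, if the wrist force passes 120 N, or if a joint passes its speed limit or range.

## Working session

There is one attempt and no reset: what is moved stays moved. The work goes in short steps, Python scripts to look and compute and a tool call to move; the robot and the scene stay as the last step left them, time stands still between calls to the robot, and variables do not carry over. Pictures are saved under pics/ and viewed, at most 13 in all, crops included, and the job is handed in when it is done.

Besides the shell and the picture viewer there is one more tool, called after "Call:" in YAML: its name, and indented under it one key for each argument. carry_out: Moves the arm, as the interface text tells. Its arguments: {"type":"object","properties":{"series":{"type":"array","items":{"type":"array","items":{"type":"number"}}},"squeeze":{"type":"number"}},"required":["series"]}

```bash
mkdir -p pics; ls
cat > h.py <<'E'
import numpy as np, cv2
from cell import ctrl
from scipy.spatial.transform import Rotation as R
def grab(n,save=None):
    f=ctrl.grab_frame(n)
    if save: cv2.imwrite('pics/'+save,f['img'])
    return f
def ray(f,u,v):
    K=np.array(f['K']);p=cv2.undistortPoints(np.array([[[u,v]]],float),K,np.array([f['k1'],0,0,0.]))[0,0]
    M=np.array(f['cam_to_world']);d=M[:3,:3]@[p[0],-p[1],-1];return M[:3,3],d
def onz(f,u,v,z):
    o,d=ray(f,u,v);return o+d*(z-o[2])/d[2]
def proj(f,P):
    M=np.linalg.inv(np.array(f['cam_to_world']));c=M[:3,:3]@np.array(P,float)+M[:3,3]
    s=np.array([c[0],-c[1]])/-c[2];s=s*(1+f['k1']*(s@s));K=np.array(f['K']);return K[0,0]*s[0]+K[0,2],K[1,1]*s[1]+K[1,2]
E
python3 - <<'E'
from h import *
for n in ('top','side'):
    f=grab(n,n+'0.png');print(n,np.round(f['K'],1).tolist(),f['k1'],np.round(f['cam_to_world'],3).tolist())
s=ctrl.observe();print(s,ctrl.tcp_to_grasp)
E
```

```text
pics
top [[467.7, 0.0, 318.0], [0.0, 467.7, 203.6], [0.0, 0.0, 1.0]] 0.04240435847797563 [[0.002, 0.985, -0.174, 262.965], [-1.0, 0.002, 0.001, 5.918], [0.001, 0.174, 0.985, 1723.227], [0.0, 0.0, 0.0, 1.0]]
side [[429.8, 0.0, 319.6], [0.0, 429.8, 196.0], [0.0, 0.0, 1.0]] -0.03321935226658295 [[0.971, 0.155, -0.183, 295.823], [-0.24, 0.64, -0.73, -1029.317], [0.004, 0.753, 0.658, 1023.988], [0.0, 0.0, 0.0, 1.0]]
{'time': 0.1, 'joint_positions': array([-1.34570228e+00,  1.04646744e-01,  9.65557754e-02,  1.56388987e+00,
       -4.34912644e-05,  1.35310858e+00]), 'dq': array([-1.43345086e-03, -5.53755093e-04,  2.85054132e-03, -9.99708627e-05,
        1.40844247e-03, -1.09178778e-03]), 'effort': array([ 6.69082321e-03, -5.58199954e+01,  5.04725575e+01,  1.28357174e-02,
       -2.19264339e-04,  6.00892776e-06]), 'eef_pos': array([ 257.0086571 , -541.8431226 ,  230.60069762]), 'tool_rot': array([-3.14042670e+00, -2.13357029e-04,  4.42781699e-01]), 'wrist_force': array([-0.46833479, -0.3152993 , -0.7293954 ]), 'torque': array([-0.07544522, -0.02887158,  0.06237307]), 'grasp_force': 0.0, 'opening': 1.0020711061147836} 18.700000000000003
```

View pics/top0.png

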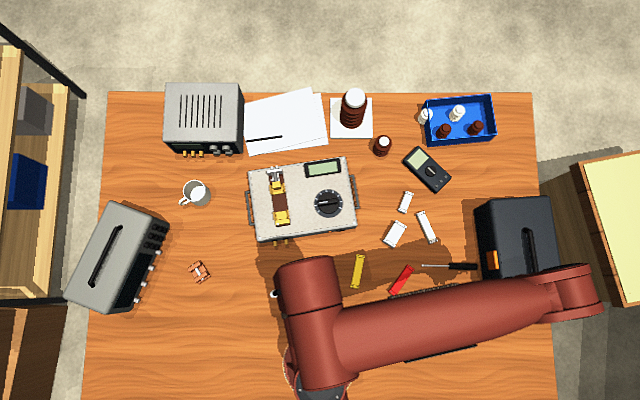

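View pics/side0.png

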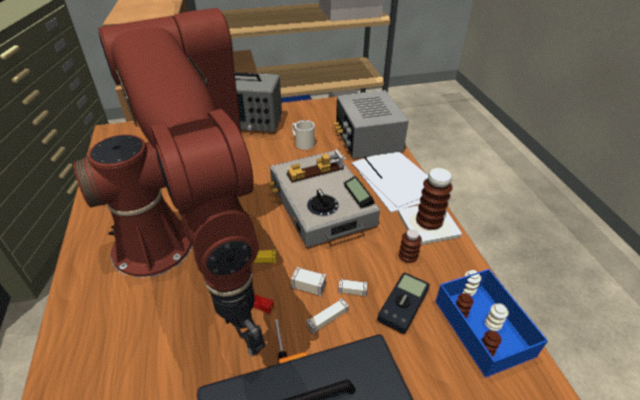

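The top view shows the tester centred near (302,200), with its holder at (278,197) and knob at (328,203). The long link is at (427,227), the short at (405,202) and the fat at (395,233). The red and yellow look-alikes are at (400,280) and (357,270). In the side view the long link is at (328,316).

Run:
```python
from h import *
t=grab('top');s=grab('side')
c=t['img'][150:270,240:450];cv2.imwrite('pics/c1.png',cv2.resize(c,None,fx=3.8,fy=3.8,interpolation=cv2.INTER_CUBIC))
c=s['img'][135:335,260:400];cv2.imwrite('pics/c2.png',cv2.resize(c,None,fx=3,fy=3,interpolation=cv2.INTER_CUBIC))
for n,f,box,z in(('top',t,(380,180,445,255),30),('side',s,(285,262,375,335),30)):
    x0,y0,x1,y1=box;h=cv2.cvtColor(f['img'][y0:y1,x0:x1],cv2.COLOR_BGR2HSV)
    m=((h[...,1]<70)&(h[...,2]>150)).astype(np.uint8)*255
    for k in cv2.findContours(m,0,cv2.CHAIN_APPROX_NONE)[0]:
        if cv2.contourArea(k)<40: continue
        (a,b),wh,an=cv2.minAreaRect(k);P=cv2.boxPoints(((a,b),wh,an))+[x0,y0]
        print(n,round(a+x0),round(b+y0),cv2.contourArea(k),[np.round(onz(f,*p,z)[:2]).tolist() for p in P])
```

```text
top 395 233 286.0 [[429.0, -230.0], [506.0, -279.0], [482.0, -319.0], [404.0, -270.0]]
top 426 227 217.0 [[529.0, -355.0], [541.0, -382.0], [430.0, -425.0], [419.0, -398.0]]
top 406 201 147.0 [[542.0, -288.0], [615.0, -319.0], [603.0, -348.0], [530.0, -317.0]]
side 329 312 345.0 [[429.0, -399.0], [532.0, -355.0], [539.0, -386.0], [438.0, -428.0]]
side 352 287 239.5 [[525.0, -332.0], [541.0, -291.0], [614.0, -322.0], [596.0, -362.0]]
side 308 279 407.5 [[398.0, -275.0], [424.0, -215.0], [506.0, -266.0], [478.0, -323.0]]
```

View pics/c1.png

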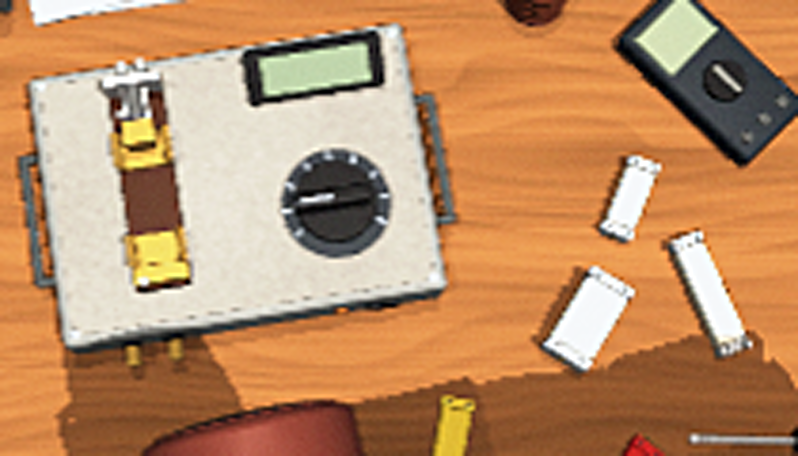

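View pics/c2.png

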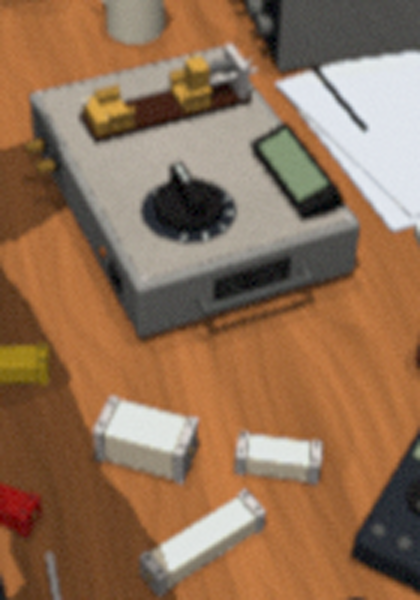

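The top crop shows the deck corners near crop (32,82), (400,28), (443,285) and (68,345). The knob is centred at (337,203), its white pointer line points left, and the holder is on the left. The side crop confirms the link identities. Next I'll zoom in on the holder and knob.

Run:
```python
from h import *
t=grab('top');s=grab('side')
for p in [(32,82),(400,28),(443,285),(68,345)]:
    print('corner',np.round(onz(t,p[0]/3.8+240,p[1]/3.8+150,85)[:2]))
def rs(f,x0,y0,x1,y1,k): return cv2.resize(f['img'][y0:y1,x0:x1],None,fx=k,fy=k,interpolation=cv2.INTER_CUBIC)
a=rs(t,260,160,300,230,8);b=rs(t,306,180,352,225,8);c=rs(s,280,145,345,220,6) 
W=np.zeros((600,800,3),np.uint8);W[:560,:320]=a;W[:225,325:325+230]=cv2.resize(b,(230,225));W[230:230+370,325:325+321]=cv2.resize(c,(321,370))
cv2.imwrite('pics/c3.png',W)
```

```text
corner [670. 255.]
corner [723. -94.]
corner [ 477. -132.]
corner [420. 215.]
```

View pics/c3.png

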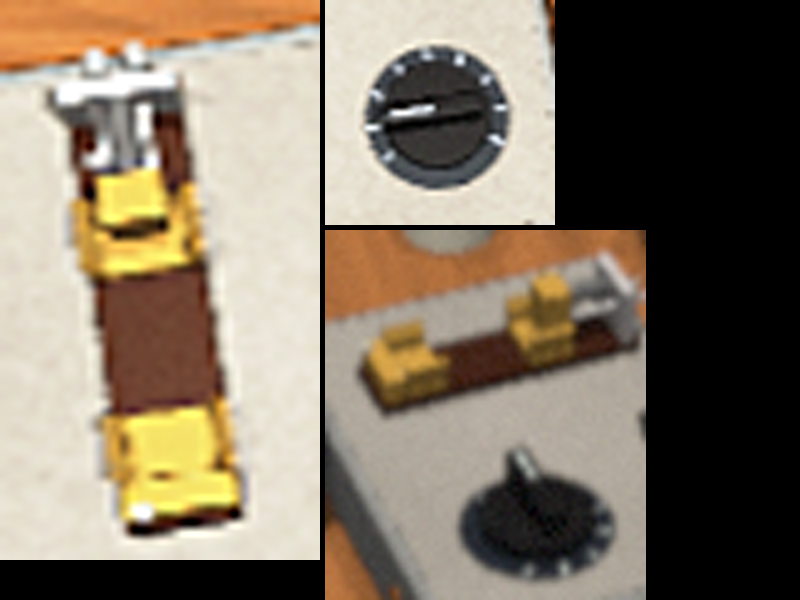

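The holder's front rest ends at pixel (280.6,210.6) and its rear rest starts at (278,194.4). The front stop band is near (282.5,219.5) and the gate top's front edge is near (276.6,187.3). The knob is at (328.5,203.2), with the bar roughly along world y and the pointer at +y.

Run:
```python
from h import *
t=grab('top');s=grab('side')
for n,f,u,v,z in [('rest-30',t,280.6,210.6,105),('rest34',t,278,194.4,105),('stopedge-60',t,282.2,218.9,116),('stopbottom',t,283,224.5,95),('gatetop',t,276.6,187.3,145),('knob',t,328.4,203.1,101),
 ('knob side skirt',s,280+(538-325)*65/321,145+(515-230)*75/370,101),('bar top side ptr',s,280+(520-325)*65/321,145+(450-230)*75/370,125),('front rest back near lip side',s,280+(447-325)*65/321,145+(385-230)*75/370,95)]:
    p=onz(f,u,v,z);d=R.from_euler('z',-9,degrees=True).apply(p-[572.5,61,0]);print(n,np.round(p),'tester',np.round(d[:2]))
```

```text
rest-30 [525. 135. 105.] tester [-36.  81.]
rest34 [582. 145. 105.] tester [23. 82.]
stopedge-60 [494. 128. 116.] tester [-67.  79.]
stopbottom [477. 127.  95.] tester [-84.  80.]
gatetop [599. 147. 145.] tester [40. 81.]
knob [552. -32. 101.] tester [-34. -89.]
knob side skirt [556. -40. 101.] tester [-32. -97.]
bar top side ptr [553.  -1. 125.] tester [-29. -58.]
front rest back near lip side [529. 114.  95.] tester [-35.  59.]
```

Call:
carry_out:
  series:
    - [5.3, -0.8, 1, 0, 0, 0.7, 0.3]
    - [5.3, -0.8, 1, 0, 0, 0.7, 0.3]
    - [5.3, -0.8, 1, 0, 0, 0.7, 0.3]
    - [5.3, -0.8, 1, 0, 0, 0.7, 0.3]
    - [5.3, -0.8, 1, 0, 0, 0.7, 0.3]
  squeeze: 40

```text
time: 1.02
eef_pos: [484.4, -396.9, 181.1]
tool_rot: [3.141, -0.0, 0.381]
wrist_force: [1.0, -2.0, -0.9]
opening: 0.651
grasp_force: 0.0
```

```bash
cat >> h.py <<'E'
def to(x,y,z,yaw,s=None):
    s=s or ctrl.observe();r=R.from_euler('xyz',s['tool_rot'])
    t=R.from_euler('xyz',[180,0,yaw],degrees=True)
    print('t',round(s['time'],2),'pos',np.round(s['eef_pos'],1),'rpy',np.round(np.degrees(s['tool_rot']),1),'j6',np.round(s['joint_positions'],2)[[0,5]],'F',np.round(s['wrist_force'],1),'T',np.round(s['torque'],2),'op',round(s['opening'],3),'g',round(s['grasp_force'],1))
    print('shift cm',np.round(r.inv().apply(np.array([x,y,z])-s['eef_pos'])/10,2),'turn',np.round(np.degrees((r.inv()*t).as_rotvec()),1))
E
python3 -c "
from h import *
to(482,-391,2,22)"
```

```text
t 1.02 pos [ 484.4 -396.9  181.1] rpy [180.   -0.   21.8] j6 [-0.89  1.87] F [ 1.  -2.  -0.9] T [-0.06  0.01 -0.02] op 0.651 g 0.0
shift cm [-0.   -0.65 17.91] turn [ 0.  -0.  -0.2]
```

Call:
carry_out:
  series:
    - [0, -0.2, 4, 0, 0, 0, 0.3]
    - [0, -0.2, 4, 0, 0, 0, 0.3]
    - [0, -0.25, 4, 0, 0, 0, 0.3]
    - [0, 0, 3, 0, 0, 0, 0.3]
    - [0, 0, 1.5, 0, 0, 0, 0.3]

```text
time: 1.65
eef_pos: [479.8, -391.1, 14.4]
tool_rot: [-3.139, 0.001, 0.382]
wrist_force: [-0.5, -0.4, -0.1]
opening: 0.651
grasp_force: 0.0
```

Call:
carry_out:
  series:
    - [0, 0, 1, 0, 0, 0, 0.3]
    - [0, 0, 0.4, 0, 0, 0, 0]
    - [0, 0, 0, 0, 0, 0, -0.6]
    - [0, 0, 0, 0, 0, 0, -1]
    - [0, 0, 0, 0, 0, 0, -1]

```text
time: 2.28
eef_pos: [480.8, -392.3, 3.0]
tool_rot: [3.141, -0.0, 0.382]
wrist_force: [-0.3, -0.3, 1.7]
opening: 0.342
grasp_force: 40.4
```

```bash
python3 -c "
from h import *
to(482,-391,2,22)"
```

```text
t 2.27 pos [ 480.8 -392.3    3. ] rpy [179.9  -0.   21.9] j6 [-0.89  1.87] F [-0.3 -0.3  1.7] T [ 0.05  0.06 -0.07] op 0.342 g 40.4
shift cm [ 0.16 -0.08  0.1 ] turn [ 0.1 -0.  -0.1]
```

Call:
carry_out:
  series:
    - [0, 0, -4, 0, 0, 0, -1]
    - [0, 0, -5, 0, 0, -10.4, -1]
    - [0, 0, -5, 0, 0, -10.4, -1]
    - [0, 0, -5, 0, 0, -10.4, -1]
    - [0, 0, -1, 0, 0, -10.4, -1]
  squeeze: 60

```text
time: 2.9
eef_pos: [481.6, -393.3, 207.1]
tool_rot: [3.136, 0.003, 1.114]
wrist_force: [-0.3, -0.3, -1.9]
opening: 0.339
grasp_force: 60.2
```

Call:
carry_out:
  series:
    - [0, 0, 0, 0, 0, -10.4, -1]
    - [0, 0, 0, 0, 0, -10.4, -1]
    - [0, 0, 0, 0, 0, -10.4, -1]
    - [0, 0, 0, 0, 0, -10.4, -1]
    - [0, 0, 0, 0, 0, -10.4, -1]

```text
time: 3.52
eef_pos: [480.5, -391.9, 202.3]
tool_rot: [-3.142, 0.0, 2.021]
wrist_force: [0.1, -0.6, -1.7]
opening: 0.342
grasp_force: 60.2
```

Call:
carry_out:
  series:
    - [0, 0, 0, 0, 0, -10.4, -1]
    - [0, 0, 0, 0, 0, -10.4, -1]
    - [0, 0, 0, 0, 0, -10.4, -1]
    - [0, 0, 0, 0, 0, -10.4, -1]
    - [0, 0, 0, 0, 0, -10.4, -1]

```text
time: 4.15
eef_pos: [480.5, -391.9, 202.3]
tool_rot: [-3.142, -0.0, 2.929]
wrist_force: [0.2, 0.7, -1.8]
opening: 0.343
grasp_force: 60.2
```

```bash
python3 -c "
from h import *
to(525,135,200,189)"
```

```text
t 4.15 pos [ 480.5 -391.9  202.3] rpy [-180.    -0.   167.8] j6 [-0.89 -0.68] F [ 0.2  0.7 -1.8] T [-0.02  0.01  0.04] op 0.343 g 60.2
shift cm [ 6.77 52.44  0.23] turn [ -0.   -0.  -21.2]
```

Call:
carry_out:
  series:
    - [0.7, 5.2, 0, 0, 0, 0, -1]
    - [0.7, 5.2, 0, 0, 0, 0, -1]
    - [0.7, 5.2, 0, 0, 0, 0, -1]
    - [0.7, 5.2, 0, 0, 0, 0, -1]
    - [0.7, 5.2, 0, 0, 0, 0, -1]

```text
time: 4.78
eef_pos: [502.7, -128.9, 202.5]
tool_rot: [-3.141, 0.001, 2.923]
wrist_force: [-0.4, -0.2, -1.2]
opening: 0.341
grasp_force: 60.3
```

Call:
carry_out:
  series:
    - [0.7, 5.2, 0, 0, 0, 0, -1]
    - [0.7, 5.2, 0, 0, 0, 0, -1]
    - [0.7, 5.2, 0, 0, 0, 0, -1]
    - [0.7, 5.2, 0, 0, 0, 0, -1]
    - [0.7, 5.2, 0, 0, 0, 0, -1]

```text
time: 5.4
eef_pos: [525.0, 132.6, 202.5]
tool_rot: [3.142, 0.001, 2.923]
wrist_force: [1.0, -0.3, -1.4]
opening: 0.344
grasp_force: 60.3
```

Call:
carry_out:
  series:
    - [0, 0, 0, 0, 0, -10.6, -1]
    - [0, 0, 0, 0, 0, -10.6, -1]
    - [0, 0, 0, 0, 0, 0, -1]
    - [0, 0, 0, 0, 0, 0, -1]
    - [0, 0, 0, 0, 0, 0, -1]

```text
time: 6.02
eef_pos: [525.0, 130.7, 202.3]
tool_rot: [-3.141, 0.0, -2.993]
wrist_force: [-0.1, -1.2, -0.6]
opening: 0.338
grasp_force: 60.5
```

Run:
```python
from h import *
to(525,135,200,189)
t=grab('top');s=grab('side')
def rs(f,x0,y0,x1,y1,k): return cv2.resize(f['img'][y0:y1,x0:x1],None,fx=k,fy=k,interpolation=cv2.INTER_CUBIC)
W=np.zeros((600,800,3),np.uint8);W[:480,:400]=rs(t,240,150,320,246,5);W[:500,400:]=rs(s,260,100,340,200,5)
cv2.imwrite('pics/c4.png',W)
```

```text
t 6.03 pos [525.  130.7 202.3] rpy [-180.     0.  -171.5] j6 [ 0.   -0.15] F [-0.1 -1.2 -0.6] T [ 0.01  0.03 -0.02] op 0.338 g 60.5
shift cm [-0.06  0.43  0.23] turn [-0.   0.  -0.5]
```

View pics/c4.png

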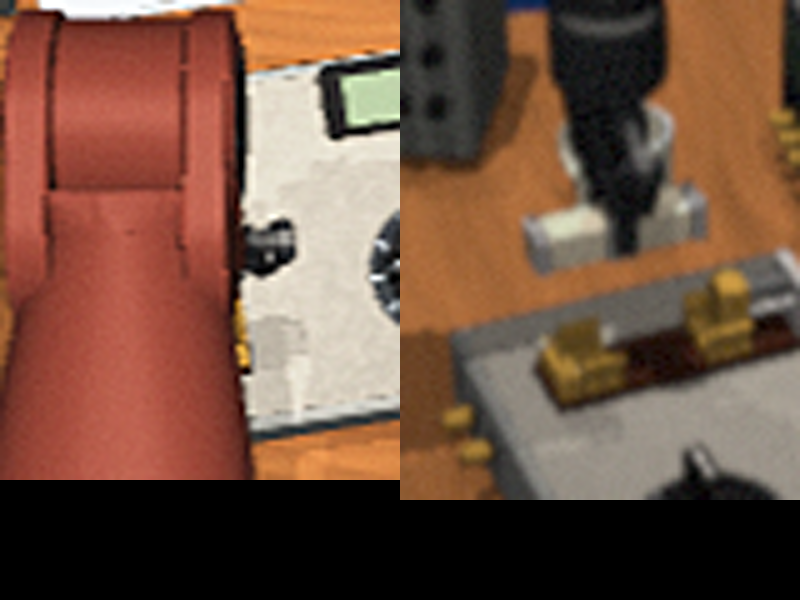

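The side crop shows the link held level above the holder, with its near bottom edge running from full-frame pixel (289,154.4) to (320.6,146). In the top view the arm hides it. I'll check this against the kinematics and triangulate the holder and knob features from the first pair of pictures.

Run:
```python
from h import *
s=grab('side');t=grab('top')
s['img']=cv2.imread('pics/side0.png');t['img']=cv2.imread('pics/top0.png')
c=np.array([525,130.7,199]);r=R.from_euler('z',8.5,degrees=True)
for q in [(-60,-15,0),(60,-15,0),(-60,-15,30),(60,-15,30),(-60,15,30)]: print(q,np.round((np.array(proj(s,c+r.apply(q)))-[260,100])*5+[400,0]))
# holder model projected into both crops, nest at (552,140)
n=np.array([552,140,120]);r=R.from_euler('z',9,degrees=True)
for nm,q in dict(stopL=(-60,15,-4),stopR=(-60,-15,-4),gateL=(48,14,25),gateR=(48,-14,25),rest30R=(-30,-18,-15),rest30L=(-30,18,-15),rest34R=(34,-18,-15),rest34L=(34,18,-15)).items():
    P=n+r.apply(q);print(nm,'topcrop8',np.round((np.array(proj(t,P))-[260,160])*8),'sidecrop c4',np.round((np.array(proj(s,P))-[260,100])*5+[400,0]))
# yellow and black masks
for nm,f,(x0,y0,x1,y1) in(('top',t,(255,150,305,235)),('side',s,(280,145,350,185))):
    h=cv2.cvtColor(f['img'][y0:y1,x0:x1],cv2.COLOR_BGR2HSV);m=((h[...,0]>18)&(h[...,0]<32)&(h[...,1]>130)&(h[...,2]>90)).astype(np.uint8)
    N,l,st,ce=cv2.connectedComponentsWithStats(m)
    for i in range(1,N):
        if st[i,4]>15: print(nm,st[i],np.round(ce[i]+[x0,y0],1))
for nm,f,(x0,y0,x1,y1) in(('top',t,(306,180,352,225)),('side',s,(300,180,345,220))):
    g=f['img'][y0:y1,x0:x1].max(2)
    for th in (60,90):
        m=(g<th).astype(np.uint8);N,l,st,ce=cv2.connectedComponentsWithStats(m);i=1+np.argmax(st[1:,4]);print(nm,th,st[i]+[x0,y0,0,0,0],np.round(ce[i]+[x0,y0],1))
k=np.array([553,-35,0]);ang=np.radians(np.arange(0,360,10))
for nm,f in(('top',t),('side',s)):
    for rad,z in((38,101),(38,94)):
        P=np.array([proj(f,k+[rad*np.cos(a),rad*np.sin(a),z]) for a in ang]);print(nm,z,np.round(P.min(0),1),np.round(P.max(0),1))
```

```text
(-60, -15, 0) [531. 278.]
(60, -15, 0) [701. 238.]
(-60, -15, 30) [529. 240.]
(60, -15, 30) [701. 201.]
(-60, 15, 30) [514. 215.]
stopL topcrop8 [138. 478.] sidecrop c4 [559. 339.]
stopR topcrop8 [207. 468.] sidecrop c4 [574. 364.]
gateL topcrop8 [100. 223.] sidecrop c4 [703. 271.]
gateR topcrop8 [164. 213.] sidecrop c4 [718. 293.]
rest30R topcrop8 [205. 403.] sidecrop c4 [616. 368.]
rest30L topcrop8 [124. 416.] sidecrop c4 [598. 339.]
rest34R topcrop8 [185. 262.] sidecrop c4 [702. 347.]
rest34L topcrop8 [104. 274.] sidecrop c4 [682. 318.]
top [ 14  31  16  14 137] [276.5 187.8]
top [ 18  60  17  15 182] [281.1 217.1]
side [ 38   9  13  18 137] [323.8 162.7]
side [  8  19  16  15 139] [295.4 171.2]
top 60 [316 192  24  22 324] [328.1 202.3]
top 90 [315 190  27  28 505] [328.3 203.1]
side 60 [308 192  29  23 423] [321.6 204.1]
side 90 [307 191  31  25 483] [321.9 204.3]
top 101 [318.4 192.3] [339.9 213.6]
top 94 [318.4 192.7] [339.8 213.9]
side 101 [310.  194.2] [333.6 210. ]
side 94 [310.1 195.8] [333.6 211.6]
```

```bash
python3 -c "
from h import *
to(530.3,136.6,127,189)"
```

```text
t 6.22 pos [525.1 130.7 202.3] rpy [-180.     0.  -171.4] j6 [ 0.   -0.15] F [ 0.1 -0.2 -1.5] T [-0.07  0.01  0.02] op 0.342 g 60.5
shift cm [-0.61  0.5   7.53] turn [-0.   0.  -0.4]
```

Call:
carry_out:
  series:
    - [-0.3, 0.25, 0, 0, 0, -0.4, -1]
    - [-0.3, 0.25, 2.5, 0, 0, 0, -1]
    - [0, 0, 2.5, 0, 0, 0, -1]
    - [0, 0, 2.5, 0, 0, 0, -1]
    - [0, 0, 0, 0, 0, 0, -1]

```text
time: 6.85
eef_pos: [528.9, 136.8, 125.4]
tool_rot: [3.141, -0.004, -2.983]
wrist_force: [-0.7, -0.0, -0.6]
opening: 0.342
grasp_force: 60.5
```

Run:
```python
from h import *
to(530.3,136.6,127,189)
s=grab('side')
cv2.imwrite('pics/c5.png',cv2.resize(s['img'][130:190,270:345],None,fx=8,fy=8,interpolation=cv2.INTER_CUBIC))
```

```text
t 6.85 pos [528.9 136.8 125.4] rpy [ 180.    -0.2 -170.9] j6 [ 0.01 -0.14] F [-0.7 -0.  -0.6] T [-0.02  0.04 -0.06] op 0.342 g 60.5
shift cm [-0.14 -0.05 -0.16] turn [ 0.  -0.2  0.1]
```

View pics/c5.png

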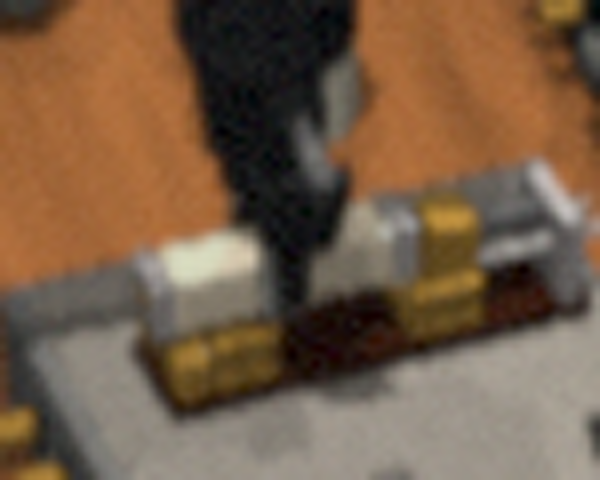

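The link is level above the rests at crop (150–410, 200–340), and its rear cap is just short of the gate at (445,230). Next I push until contact.

Call:
carry_out:
  series:
    - [-0.4, 0, 0, 0, 0, 0, -1]
    - [-0.4, 0, 0, 0, 0, 0, -1]
    - [-0.3, 0, 0, 0, 0, 0, -1]
    - [-0.3, 0, 0, 0, 0, 0, -1]
    - [0, 0, 0, 0, 0, 0, -1]

```text
time: 7.52
eef_pos: [543.7, 138.9, 127.6]
tool_rot: [-3.141, -0.001, -2.983]
wrist_force: [-5.6, -0.7, 2.0]
opening: 0.34
grasp_force: 61.0
```

```bash
python3 -c "
from h import *
to(552+3,140.5,128,189)"
```

```text
t 7.53 pos [543.7 138.9 127.6] rpy [-1.800e+02 -1.000e-01 -1.709e+02] j6 [ 0.02 -0.14] F [-5.6 -0.7  2. ] T [-0.25  1.16  0.02] op 0.34 g 61.0
shift cm [-1.14 -0.02 -0.04] turn [-0.  -0.1  0.1]
```

Call:
carry_out:
  series:
    - [-0.3, 0, 0, 0, 0, 0, -1]
    - [-0.3, 0, 0, 0, 0, 0, -1]
    - [-0.3, 0, 0, 0, 0, 0, -1]
    - [-0.2, 0, 0, 0, 0, 0, -1]
    - [0, 0, 0, 0, 0, 0, -1]

```text
time: 8.15
eef_pos: [553.8, 140.5, 127.5]
tool_rot: [-3.141, -0.003, -2.983]
wrist_force: [-10.6, -1.5, 6.2]
opening: 0.336
grasp_force: 61.3
```

Run:
```python
from h import *
import time
a=[]
to(555,140.5,128,189)
s=grab('side')
print(np.round(ctrl.observe()['wrist_force'],1))
s=grab('side')
print(np.round(ctrl.observe()['wrist_force'],1))
```

```text
t 8.15 pos [553.8 140.5 127.5] rpy [-180.    -0.2 -170.9] j6 [ 0.02 -0.14] F [-10.6  -1.5   6.2] T [-0.44  1.85 -0.03] op 0.336 g 61.3
shift cm [-0.12 -0.02 -0.05] turn [-0.  -0.2  0.1]
[-11.4  -2.4   5.8]
[-10.4  -1.2   4. ]
```

Call:
carry_out:
  series:
    - [0, 0, 0.4, 0, 0, 0, -1]
    - [0, 0, 0.4, 0, 0, 0, -1]
    - [0, 0, 0.4, 0, 0, 0, -1]
    - [0, 0, 0, 0, 0, 0, -1]
    - [0, 0, 0, 0, 0, 0, -1]

```text
time: 8.88
eef_pos: [553.3, 140.5, 115.0]
tool_rot: [-3.141, -0.004, -2.983]
wrist_force: [-10.0, -2.3, 1.6]
opening: 0.344
grasp_force: 61.2
```

Run:
```python
from h import *
to(555,140.5,108,189)
s=grab('side')
cv2.imwrite('pics/c6.png',cv2.resize(s['img'][130:190,270:345],None,fx=8,fy=8,interpolation=cv2.INTER_CUBIC))
print(np.round(ctrl.observe()['wrist_force'],1))
```

```text
t 8.88 pos [553.3 140.5 115. ] rpy [-180.    -0.2 -170.9] j6 [ 0.02 -0.14] F [-10.   -2.3   1.6] T [-0.41  1.91 -0.01] op 0.344 g 61.2
shift cm [-0.17 -0.03  0.7 ] turn [-0.  -0.2  0.1]
[-10.6  -1.7   2. ]
```

View pics/c6.png

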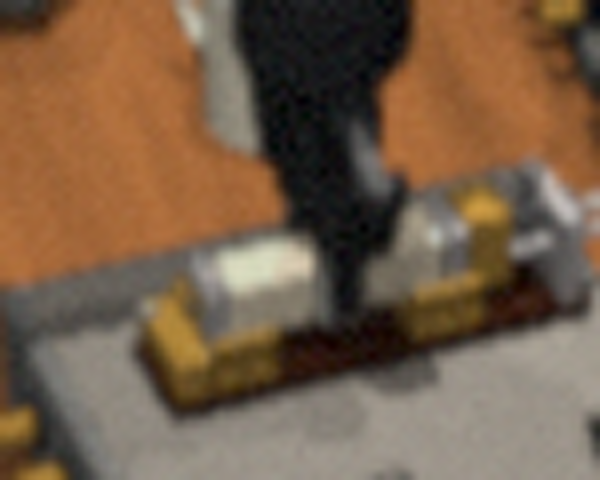

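The link is now between the lips, with its front end at crop (200,300) behind the front stop at (170,320) and the gate pushed back. I continue down.

Call:
carry_out:
  series:
    - [0, 0, 0.3, 0, 0, 0, -1]
    - [0, 0, 0.2, 0, 0, 0, -1]
    - [0, 0, 0.15, 0, 0, 0, -1]
    - [0, 0, 0, 0, 0, 0, -1]
    - [0, 0, 0, 0, 0, 0, -1]

```text
time: 9.55
eef_pos: [553.5, 140.5, 108.8]
tool_rot: [-3.141, -0.003, -2.983]
wrist_force: [-10.0, -2.3, 3.8]
opening: 0.341
grasp_force: 61.3
```

Call:
carry_out:
  series:
    - [0, 0, 0.1, 0, 0, 0, -1]
    - [0, 0, 0.1, 0, 0, 0, -1]
    - [0, 0, 0, 0, 0, 0, -1]
    - [0, 0, 0, 0, 0, 0, -1]
    - [0, 0, 0, 0, 0, 0, -1]

```text
time: 10.18
eef_pos: [553.7, 140.6, 108.0]
tool_rot: [-3.141, -0.002, -2.983]
wrist_force: [-13.9, -2.1, 12.1]
opening: 0.34
grasp_force: 62.4
```

Call:
carry_out:
  series:
    - [0, 0, -0.1, 0, 0, 0, -1]
    - [0, 0, 0, 0, 0, 0, -0.15]
    - [0, 0, 0, 0, 0, 0, 0]
    - [0, 0, 0, 0, 0, 0, 0.1]
    - [0, 0, 0, 0, 0, 0, 0.1]

```text
time: 10.8
eef_pos: [555.0, 140.6, 107.8]
tool_rot: [-3.141, 0.0, -2.983]
wrist_force: [0.3, -0.2, -0.4]
opening: 0.547
grasp_force: 0.0
```

Run:
```python
from h import *
to(553,-33,108,279)
s=grab('side')
cv2.imwrite('pics/c7.png',cv2.resize(s['img'][130:190,270:345],None,fx=8,fy=8,interpolation=cv2.INTER_CUBIC))
```

```text
t 10.8 pos [555.  140.6 107.8] rpy [-180.     0.  -170.9] j6 [ 0.02 -0.14] F [ 0.3 -0.2 -0.4] T [ 0.01 -0.02  0.01] op 0.547 g 0.0
shift cm [  2.94 -17.12  -0.02] turn [ -0.    0.  -89.9]
```

View pics/c7.png

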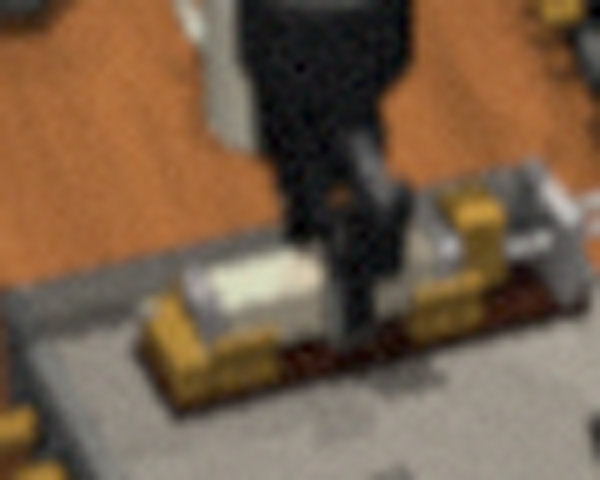

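The link is flat on its rests, its front end against the stop at crop (190,290) and its rear end against the gate at (450,240), with the fingers open. I lift off, rotate and move over the knob.

Call:
carry_out:
  series:
    - [0, 0, -1.5, 0, 0, 0, 0.1]
    - [0, 0, -3, 0, 0, 0, 0.1]
    - [0, 0, -4, 0, 0, 0, 0.1]
    - [0, 0, -1.5, 0, 0, -10, 0.1]
    - [0, 0, 0, 0, 0, -10, 0.1]

```text
time: 11.48
eef_pos: [556.0, 140.7, 210.9]
tool_rot: [-3.14, 0.004, -2.629]
wrist_force: [-0.1, 0.1, -0.2]
opening: 0.549
grasp_force: 0.0
```

Call:
carry_out:
  series:
    - [0, 0, 0, 0, 0, -10, 0.1]
    - [0, 0, 0, 0, 0, -10, 0.1]
    - [0, 0, 0, 0, 0, -10, 0.1]
    - [0, 0, 0, 0, 0, -10, 0.1]
    - [0, 0, 0, 0, 0, -10, 0.1]

```text
time: 12.1
eef_pos: [555.1, 140.7, 209.1]
tool_rot: [-3.14, 0.0, -1.756]
wrist_force: [-0.3, -0.2, 0.5]
opening: 0.553
grasp_force: 0.0
```

Call:
carry_out:
  series:
    - [0, 0, 0, 0, 0, -10, 0.1]
    - [0, 0, 0, 0, 0, -10, 0.1]
    - [5.7, 1, 0, 0, 0, 0, 0.1]
    - [5.7, 1, 0, 0, 0, 0, 0.1]
    - [5.7, 1, 0, 0, 0, 0, 0.1]

```text
time: 12.72
eef_pos: [552.2, -34.5, 209.2]
tool_rot: [-3.14, -0.001, -1.412]
wrist_force: [1.2, -0.4, 0.5]
opening: 0.549
grasp_force: 0.0
```

Run:
```python
from h import *
to(553,-33,108,279)
s=grab('side');t=grab('top')
W=np.zeros((480,800,3),np.uint8)
W[:,:400]=cv2.resize(s['img'][130:226,285:365],None,fx=5,fy=5,interpolation=cv2.INTER_CUBIC);W[:,400:]=cv2.resize(t['img'][150:246,250:330+0],None,fx=5,fy=5,interpolation=cv2.INTER_CUBIC)
cv2.imwrite('pics/c8.png',W)
```

```text
t 12.72 pos [552.2 -34.5 209.2] rpy [-179.9   -0.   -80.9] j6 [-0.3  -2.03] F [ 1.2 -0.4  0.5] T [ 0.07 -0.03  0.07] op 0.549 g 0.0
shift cm [-0.15 -0.09 10.12] turn [-0.1 -0.   0.1]
```

View pics/c8.png

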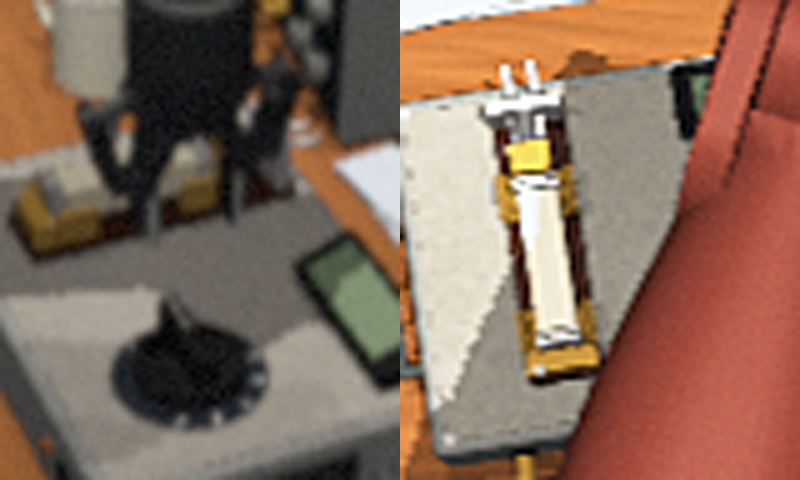

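The top crop shows the link seated between the stop at (560,360) and the gate at (530,155). The side crop shows the gripper above the knob, whose bar lies between the finger planes at (180,340). I descend.

Call:
carry_out:
  series:
    - [-0.1, -0.1, 3, 0, 0, 0, 0.1]
    - [0, 0, 3, 0, 0, 0, 0.1]
    - [0, 0, 2.5, 0, 0, 0, 0.1]
    - [0, 0, 1.5, 0, 0, 0, 0.1]
    - [0, 0, 0.5, 0, 0, 0, 0.1]

```text
time: 13.45
eef_pos: [552.9, -31.6, 102.7]
tool_rot: [3.141, 0.0, -1.412]
wrist_force: [0.8, 0.3, -0.1]
opening: 0.548
grasp_force: 0.0
```

Call:
carry_out:
  series:
    - [0, 0, 0, 0, 0, 0, -0.4]
    - [0, 0, 0, 0, 0, 0, -0.6]
    - [0, 0, 0, 0, 0, 0, -0.8]
    - [0, 0, 0, 0, 0, 0, -1]
    - [0, 0, 0, 0, 0, 0, -1]
  squeeze: 20

```text
time: 14.08
eef_pos: [554.4, -31.9, 104.1]
tool_rot: [-3.138, -0.001, -1.412]
wrist_force: [5.0, 1.5, 2.4]
opening: 0.178
grasp_force: 25.1
```

Run:
```python
from h import *
to(553,-33,104,279)
```

```text
t 14.07 pos [554.4 -31.9 104.1] rpy [-179.8   -0.   -80.9] j6 [-0.29 -2.02] F [5.  1.5 2.4] T [ 0.39 -1.03 -0.02] op 0.178 g 25.1
shift cm [0.09 0.15 0.01] turn [-0.2 -0.   0.1]
```

Call:
carry_out:
  series:
    - [0, -0.15, 0, 0, 0, 0, -1]
    - [0, -0.1, 0, 0, 0, 0, -1]
    - [0, 0, 0, 0, 0, 0, -1]
    - [0, 0, 0, 0, 0, 0, -1]
    - [0, 0, 0, 0, 0, 0, -1]
  squeeze: 50

```text
time: 14.7
eef_pos: [554.6, -31.8, 103.8]
tool_rot: [3.14, -0.001, -1.413]
wrist_force: [-6.6, -0.7, 11.9]
opening: 0.177
grasp_force: 54.9
```

Run:
```python
from h import *
to(553,-33,104,279)
```

```text
t 14.7 pos [554.6 -31.8 103.8] rpy [ 1.799e+02 -1.000e-01 -8.090e+01] j6 [-0.29 -2.02] F [-6.6 -0.7 11.9] T [-0.08  1.43  0.05] op 0.177 g 54.9
shift cm [ 0.09  0.18 -0.02] turn [ 0.1 -0.1  0.1]
```

Call:
carry_out:
  series:
    - [0, 0.12, 0.2, 0, 0, 0, -1]
    - [0, 0, 0.25, 0, 0, 0, -1]
    - [0, 0, 0.25, 0, 0, 0, -1]
    - [0, 0, 0, 0, 0, 0, -1]
    - [0, 0, 0, 0, 0, 0, -1]

```text
time: 15.32
eef_pos: [554.6, -31.8, 97.8]
tool_rot: [-3.141, -0.001, -1.412]
wrist_force: [-4.3, 0.9, 14.1]
opening: 0.176
grasp_force: 55.3
```

Run:
```python
from h import *
to(553,-33,96,279)
```

```text
t 15.32 pos [554.6 -31.8  97.8] rpy [-1.80e+02 -1.00e-01 -8.09e+01] j6 [-0.29 -2.02] F [-4.3  0.9 14.1] T [0.28 0.95 0.04] op 0.176 g 55.3
shift cm [0.09 0.17 0.18] turn [-0.  -0.1  0.1]
```

Down about 6 mm. I press a bit further, to the bottom.

Call:
carry_out:
  series:
    - [0, 0, 0.15, 0, 0, 0, -1]
    - [0, 0, 0.1, 0, 0, 0, -1]
    - [0, 0, 0.1, 0, 0, 0, -1]
    - [0, 0, 0, 0, 0, 0, -1]
    - [0, 0, 0, 0, 0, 0, -1]

```text
time: 15.95
eef_pos: [554.7, -31.9, 95.9]
tool_rot: [-3.14, -0.002, -1.412]
wrist_force: [-9.8, 3.4, 27.5]
opening: 0.176
grasp_force: 57.2
```

Call:
carry_out:
  series:
    - [0, 0.08, 0, 0, 0, 5, -1]
    - [0, 0, 0, 0, 0, 7, -1]
    - [0, 0, 0, 0, 0, 8, -1]
    - [0, 0, 0, 0, 0, 7, -1]
    - [0, 0, 0, 0, 0, 3, -1]

```text
time: 16.58
eef_pos: [554.1, -31.6, 95.9]
tool_rot: [-3.139, 0.0, -1.939]
wrist_force: [-8.8, 3.8, 27.2]
opening: 0.175
grasp_force: 57.0
```

Run:
```python
from h import *
to(554.5,-32,96,159)
```

```text
t 16.57 pos [554.1 -31.6  95.9] rpy [-179.9    0.  -111.1] j6 [-0.29 -1.5 ] F [-8.8  3.8 27.2] T [ 1.01  1.85 -0.02] op 0.175 g 57.0
shift cm [ 0.02 -0.05 -0.01] turn [-0.1  0.1 89.9]
```

Call:
carry_out:
  series:
    - [0, 0, 0, 0, 0, 6, -1]
    - [0, 0, 0, 0, 0, 6, -1]
    - [0, 0, 0, 0, 0, 6, -1]
    - [0, 0, 0, 0, 0, 6, -1]
    - [0, 0, 0, 0, 0, 6, -1]

```text
time: 17.2
eef_pos: [553.7, -31.3, 95.9]
tool_rot: [-3.141, 0.001, -2.463]
wrist_force: [-11.0, 5.6, 27.6]
opening: 0.176
grasp_force: 57.3
```

Call:
carry_out:
  series:
    - [0, 0, 0, 0, 0, 6, -1]
    - [0, 0, 0, 0, 0, 6, -1]
    - [0, 0, 0, 0, 0, 6, -1]
    - [0, 0, 0, 0, 0, 6, -1]
    - [0, 0, 0, 0, 0, 6, -1]

```text
time: 17.82
eef_pos: [553.5, -30.9, 95.9]
tool_rot: [3.141, 0.001, -2.986]
wrist_force: [-12.9, 8.8, 29.5]
opening: 0.175
grasp_force: 57.4
```

Run:
```python
from h import *
to(554.5,-32,96,159)
```

```text
t 17.82 pos [553.5 -30.9  95.9] rpy [ 1.800e+02  1.000e-01 -1.711e+02] j6 [-0.29 -0.45] F [-12.9   8.8  29.5] T [1.73 2.45 0.02] op 0.175 g 57.4
shift cm [-0.08 -0.13 -0.01] turn [ 0.1  0.1 29.9]
```

Call:
carry_out:
  series:
    - [0.06, 0.06, 0, 0, 0, 6, -1]
    - [0, 0, 0, 0, 0, 8, -1]
    - [0, 0, 0, 0, 0, 8, -1]
    - [0, 0, 0, 0, 0, 8, -1]
    - [0, 0, 0, 0, 0, 0, -1]

```text
time: 18.45
eef_pos: [553.5, -30.3, 95.9]
tool_rot: [3.14, 0.002, 2.775]
wrist_force: [-9.2, 8.3, 27.2]
opening: 0.175
grasp_force: 57.1
```

Run:
```python
from h import *
to(554.5,-32,96,159)
```

```text
t 18.45 pos [553.5 -30.3  95.9] rpy [1.799e+02 1.000e-01 1.590e+02] j6 [-0.29  0.07] F [-9.2  8.3 27.2] T [1.81 1.69 0.02] op 0.175 g 57.1
shift cm [-0.15 -0.12 -0.01] turn [0.1 0.1 0. ]
```

Call:
carry_out:
  series:
    - [0, 0, -0.4, 0, 0, 0, -1]
    - [0, 0, -0.4, 0, 0, 0, -1]
    - [0, 0, -0.2, 0, 0, 0, -1]
    - [0, 0, 0, 0, 0, 0, -1]
    - [0, 0, 0, 0, 0, 0, -1]

```text
time: 19.08
eef_pos: [553.3, -30.3, 103.4]
tool_rot: [3.14, 0.001, 2.777]
wrist_force: [0.9, 5.8, 6.5]
opening: 0.178
grasp_force: 54.3
```

Run:
```python
from h import *
to(554.5,-32,104,159)
```

```text
t 19.07 pos [553.3 -30.3 103.4] rpy [179.9   0.  159.1] j6 [-0.29  0.07] F [0.9 5.8 6.5] T [ 1.35 -0.4  -0.05] op 0.178 g 54.3
shift cm [-0.17 -0.12 -0.06] turn [0.1 0.  0.1]
```

Risen. I release it and retreat clear of the camera view.

Call:
carry_out:
  series:
    - [0, 0, 0, 0, 0, 0, -0.3]
    - [0, 0, 0, 0, 0, 0, 0]
    - [0, 0, 0, 0, 0, 0, 0.1]
    - [0, 0, -2, 0, 0, 0, 0.1]
    - [0, 0, -4, 0, 0, 0, 0.1]

```text
time: 19.7
eef_pos: [551.8, -31.0, 162.6]
tool_rot: [-3.141, -0.003, 2.776]
wrist_force: [0.3, 0.2, 0.2]
opening: 0.55
grasp_force: 0.0
```

Call:
carry_out:
  series:
    - [0, 0, -5, 0, 0, 0, 0.1]
    - [0, -5, -1, 0, 0, 0, 0.1]
    - [0, -5, 0, 0, 0, 0, 0.1]
    - [0, -5, 0, 0, 0, 0, 0.1]
    - [0, -5, 0, 0, 0, 0, 0.1]

```text
time: 20.32
eef_pos: [480.8, -219.6, 224.1]
tool_rot: [-3.141, 0.002, 2.776]
wrist_force: [0.0, -0.2, 0.3]
opening: 0.554
grasp_force: 0.0
```

Call:
carry_out:
  series:
    - [0, -5, 0, 0, 0, 0, 0.1]
    - [0, -5, 0, 0, 0, 0, 0.1]
    - [0, 0, 0, 0, 0, 0, 0.1]
    - [0, 0, 0, 0, 0, 0, 0.1]
    - [0, 0, 0, 0, 0, 0, 0.1]

```text
time: 20.95
eef_pos: [446.2, -310.5, 222.9]
tool_rot: [-3.141, 0.001, 2.778]
wrist_force: [-0.7, -0.2, -0.3]
opening: 0.551
grasp_force: 0.0
```

Run:
```python
from h import *
to(554.5,-32,104,159)
s=grab('side');t=grab('top')
W=np.zeros((600,800,3),np.uint8)
W[:,:400]=cv2.resize(s['img'][100:220,280:360],None,fx=5,fy=5,interpolation=cv2.INTER_CUBIC);W[:400,400:]=cv2.resize(t['img'][150:250,260:360],None,fx=4,fy=4,interpolation=cv2.INTER_CUBIC)
cv2.imwrite('pics/c9.png',W)
```

```text
t 20.95 pos [ 446.2 -310.5  222.9] rpy [-180.     0.   159.1] j6 [-0.85 -0.48] F [-0.7 -0.2 -0.3] T [ 0.02 -0.01 -0.08] op 0.551 g 0.0
shift cm [-0.2  29.89 11.89] turn [-0.   0.   0.1]
```

View pics/c9.png

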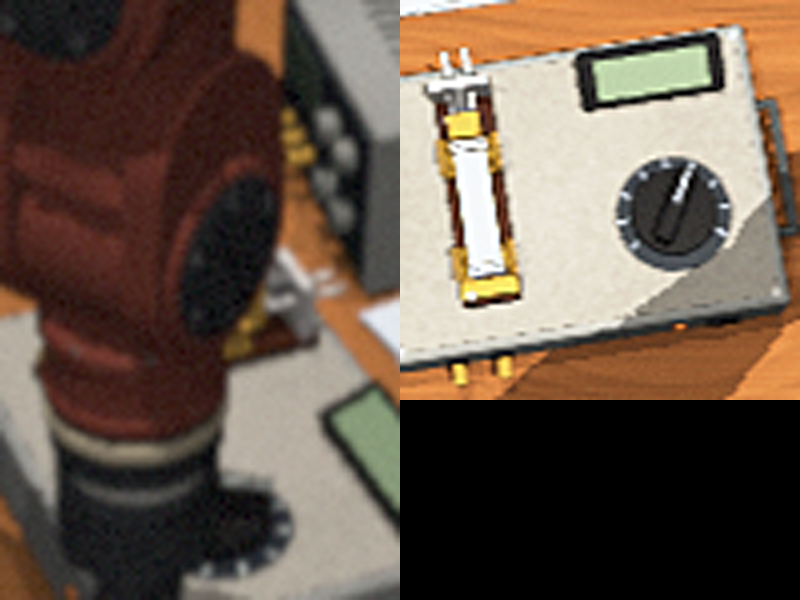

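The top crop shows the link clamped between the stop at (492,290) and the gate at (463,125). The pointer at (687,170) is about 21° clockwise of world x, which is −30° in the tester frame: four clicks from +90°.

```bash
python3 -c "
from cell import ctrl
print(ctrl.job_done())"
```

```text
the job is handed in; nothing more can be done
None
```

The long fuse-link is clamped in the holder against the front stop and the range selector is four clicks clockwise and sprung up again; the job was handed in at about 21 s, but the result of the judging was not shown.

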